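Open the vacuum valve with its T-key and start the pump

TASK

Take the T-key with the large square socket up off its fork on the stand, leaving the thinner key hanging, and put it fully down over the square valve stem. Then turn the stem clockwise (seen from above) to its stop, pushing the key's crossbar round or turning it as you like, and after that push the pump's switch lever over to its other end, away from the gauge at the front of the pump. Leave the key standing on the stem and do not knock over or shove the vial, jar, beaker or dish.

Things in the scene. Friction and masses are not known exactly. Their poses are not given: they have to be found in the camera images.
- stand: Fixed key stand, base 110x300x12 mm; open frame (posts and a rail, 146 mm high) 50 mm to +x of origin. Two forks point to -x at y = +65 and -65 mm (a key on each, either way round). Each fork: two 8 mm wire prongs 34 mm either side of its centre, U cradles 18 mm wide at x = 0, floor z 143, upturned wires to z 169 mm: keys must rise 30 mm to clear. Origin: on table, midway below the forks.
- key: Key to use: loose steel T-key 140 mm tall, about 0.35 kg. Origin: centre of its bottom face. Square socket block 42x42x45 mm, 23 mm square bore 40 deep open below, sides along x, y; 16 mm shank; 14 mm round crossbar along y, 110 long, axis z 100; flat grip block on top 22 (x) by 36 (y) mm, z 100 to 140. Hangs upright by its crossbar (along stand's y) in a fork, origin 50 mm above table.
- thin_key: The other T-key, loose, bare steel, to be left hanging: slender, 126 mm tall, round foot of 22 mm, shank of 12 mm, crossbar of 14 mm along y only 88 mm long at z = 100 mm, round top of 18 mm. Origin: centre of its foot. Hangs on the other fork, 130 mm from the key's fork.
- valve: Fixed valve: aluminium block 100 x 100 x 54 mm with a round dark collar on top (72 mm across, up to z = 64 mm); joined behind it by a pipe, a glass receiver 96 mm across and 84 mm high centred 140 mm from the origin in +x. Origin: on the table under the stem's axis.
- stem_seat (a point): Centre of the brass shoulder (48 mm across) at the foot of the square stem, 68 mm above the table; the key's bottom face rests here when fully down. Above it the stem is 20 mm square, 34 mm tall, its top 8 mm tapering to 12 mm. x and y are square to the stem's faces and turn with it.
- stem (a joint): Turn of the valve stem about the vertical: 0 closed, grows clockwise seen from above, stop (fully open) at 1.45 rad; starts between 0 and 0.3. Stiff to about 0.1 N m; stays where it is left. The key fits on it in any of four directions, with up to about 0.16 rad of play.
- pump: Fixed vacuum pump: in front a grey box 100 x 130 x 60 mm (x from -45 to 55 mm) with a round white gauge on its -x face, carrying the switch; behind it a white motor case 150 x 130 mm (x from 70 to 220 mm), 120 mm high, 148 mm over its handle. Origin: on the table under the switch pivot.
- switch_tip (a point): Centre of the 26 mm black ball on the switch lever (10 mm rod). Pivot: above the pump's origin, 82 mm above the table, axis along the pump's y; ball centre 80 mm from it. At the start the ball is about 38 mm to -x of the pivot and 152 mm above the table.
- switch (a joint): Angle of the switch lever: 0 off (leans to the pump's -x, over the gauge), 1.0 rad on (leans to +x, towards the motor case). Stays where it is left.
- vial: Loose amber vial, 40 mm across, 80 mm tall, on the stand's base plate between the two forks. Origin: centre of its underside. Leave alone.
- jar: Loose white jar, 50 mm across, 60 mm tall, on top of the pump's motor case, about 170 mm from the pump's origin in +x. Origin: centre of its underside. Leave alone.
- beaker: Loose clear plastic beaker, 76 mm across, 100 mm tall, on the bench nearer the robot. Origin: centre of its underside. Leave alone.
- dish: Loose covered glass dish, 94 mm across, 32 mm tall, on the bench nearer the robot. Origin: centre of its underside. Leave alone.
There are look-alikes about, which are no part of the job. What is shaped like the key but green is not meant. Leave any blue look-alike of the thin_key alone.

How it is judged:
By the outcome, as a careful person would: the job done as asked, in the order asked, and still so for the second after the job is handed in, with the robot touching nothing.
It also fails if it takes over 64 s, if anything falls off the work surface, if the arm or the gripper's body presses on something with over 40 N, if the wrist force passes 120 N, or if a joint passes its speed limit or range.

ROBOT

A 6-joint arm with a two-finger parallel gripper is mounted at the origin on the work surface. World frame = base frame: x ahead of the robot, y to its left, z up, the work surface at z = 0. Lengths are in m, angles in rad, forces in N, time in s.
With the tool pointing down it reaches from about 0.275 to 1 m from the base axis. Payload 8.4 kg.
Tool frame: the origin (TCP) lies at the very end of the fingers, on their centre line; the grasp point (between the pads) lies 19 mm behind it; z points along the fingers, y is the line along which they close (so a half turn about z gives the same grasp; the last joint's range is limited). The gripper opens to 85 mm and grips with 20 to 120 N. Pads are 22 mm wide; open, the fingers measure 114 mm over their backs; the gripper's body (76 mm by 85 mm) begins 54 mm behind the grasp point. The pads swing forward as they close: fully open they stand 13 mm farther back than shut.
Start: joints at [1.125, 0.353, 1.633, -0, 1.155, -0.002], TCP at [0.268, 0.564, 0.231] pointing down, gripper open.
Joint ranges: [-2.63, 2.63], [-0.92, 2.1], [0.06, 2.66], [-1.3, 4.44], [0, 2.69], [-3.02, 3.02]. Speed limits (rad/s): [2.22, 2.22, 2.79, 3.14, 3.14, 3.14].

INTERFACE

Orientations are given as a rotation vector (axis times angle).
In Python, from bench import env, claw, kin, read_camera, ticket, monitor gives the robot as it stands. The module is installed in compiled form; this text tells all that it offers. Calls block until the motion is done:
- env.move_ptp(position, orientation): joint-space move of the TCP to a pose.
- env.line_to(position, rot=None, rate=0.15): straight line of the TCP; rot=None keeps the orientation; rate is the mean speed in m/s.
- env.movej(angles): joint-space move.
- claw.let_go() and claw.grab(): open the fingers fully, or close them until they stop; the grip force is fixed at half the most.
- env.wait(seconds).
- kin.inverse_kinematics(position, orientation): joint angles nearest the present ones, or None.
- read_camera(name): name is "scene" or "top" or "wrist"; returns a dict with "color" (384x512x3 uint8, blue, green, red), "z_map" (384x512 float32, m along the optical axis (not along the pixel's ray), 0 where there is no reading), "mtx" (3x3 intrinsics, pixels), "k1" (the pictures are not rectified: a ray, as slopes to the right and down, at radius r is drawn at 1 + k1 r^2 times it, then the intrinsics apply), "view" (4x4, takes a point from world to camera coordinates). Camera axes: x right, y down, z forward; pixel columns grow to the right and rows downward; lengths in m; the calibration is good to about 2 mm. A picture is of the moment at which its call begins.
A pose or a line that the arm cannot do raises env.MotionError and nothing moves.
- ticket.hand_in(): hands the job in; it is judged then, once.
Readings, each from a call of its own:
- monitor.get_clock(): time.
- monitor.get_q(): joint angles.
- monitor.get_joint_velocities(): joint speeds.
- monitor.get_joint_torque(): joint torques, N m.
- monitor.get_eef_pos(): TCP position.
- monitor.get_tcp_rot(): TCP orientation.
- monitor.get_force(): force on the tool from outside, world axes, zero at the start.
- monitor.get_moment(): the same for the moment, N m.
- monitor.get_opening(): opening from 0.0 (shut) to 1.0 (fully open).
- monitor.get_finger_force(): force on a finger pad.
Only numpy, scipy, OpenCV 4.12 (cv2) and the standard library are available. Lean on these libraries where they do the work, as an engineer would, in place of code of your own. Each camera call takes 0.05 s, during which the arm holds its last target. There are 200 camera calls.

## Working session

There is one attempt and no reset: what is moved stays moved. The work goes in short steps, each a Python script; the robot and the scene stay as the last script left them, time stands still between calls to the robot, and variables do not carry over. Pictures are saved under pics/ and viewed, at most 10 in all, crops included, and the job is handed in when it is done.

```bash
mkdir -p pics; ls
cat > h.py <<'E'
import numpy as np, cv2
from bench import env, claw, kin, read_camera, ticket, monitor
def cam(n):
    c=read_camera(n); np.savez('last_%s.npz'%n,**{k:np.asarray(v) for k,v in c.items()}); return c
def points(c):
    """world xyz for each pixel (HxWx3), nan without depth"""
    h,w=c['z_map'].shape; K=c['mtx']; k1=float(c['k1'])
    u,v=np.meshgrid(np.arange(w),np.arange(h))
    s=undist(np.stack([(u-K[0,2])/K[0,0],(v-K[1,2])/K[1,1]],-1),k1)
    z=np.where(c['z_map']>0,c['z_map'],np.nan)
    P=np.dstack([s[...,0]*z,s[...,1]*z,z]); V=np.linalg.inv(c['view'])
    return P@V[:3,:3].T+V[:3,3]
def undist(d,k1):
    s=d.copy()
    for _ in range(20): s=d/(1+k1*(s**2).sum(-1,keepdims=True))
    return s
def ray(c,uv):
    K=c['mtx']; uv=np.asarray(uv,float)
    s=undist(np.stack([(uv[...,0]-K[0,2])/K[0,0],(uv[...,1]-K[1,2])/K[1,1]],-1),float(c['k1']))
    V=np.linalg.inv(c['view']); d=np.concatenate([s,np.ones(s.shape[:-1]+(1,))],-1)@V[:3,:3].T
    return V[:3,3],d
def onplane(c,uv,z):
    o,d=ray(c,uv); return o+d*((z-o[2])/d[...,2:3])
def proj(c,P):
    P=np.asarray(P,float); p=P@c['view'][:3,:3].T+c['view'][:3,3]; s=p[...,:2]/p[...,2:3]
    s=s*(1+float(c['k1'])*(s**2).sum(-1,keepdims=True)); K=c['mtx']
    return np.stack([s[...,0]*K[0,0]+K[0,2],s[...,1]*K[1,1]+K[1,2]],-1)
E
python3 - <<'E'
from h import *
a=cam('scene');b=cam('top')
for n,c in(('scene',a),('top',b)):
    cv2.imwrite('pics/%s.png'%n,c['color']); print(n,c['mtx'].tolist(),c['k1'],np.linalg.inv(c['view'])[:3].round(3).tolist(),(c['z_map']>0).mean())
print(monitor.get_tcp_rot(),monitor.get_clock())
E
```

```text
pics
scene [[407.5930756682921, 0.0, 249.5750906282715], [0.0, 407.5930756682921, 192.03906646620666], [0.0, 0.0, 1.0]] -0.01085541624567753 [[-0.127, 0.609, -0.783, 1.48], [0.992, 0.067, -0.108, 0.13], [-0.014, -0.791, -0.612, 0.84]] 0.9960072835286459
top [[407.83515307762644, 0.0, 254.73013265573576], [0.0, 407.83515307762644, 190.85901971252358], [0.0, 0.0, 1.0]] -0.05100359290839161 [[-0.098, -0.971, 0.216, 0.272], [-0.995, 0.096, -0.017, 0.03], [-0.005, -0.217, -0.976, 1.426]] 0.9961090087890625
[-6.91307040e-01 -3.06429296e+00  1.95598802e-03] 0.1
```

View pics/scene.png

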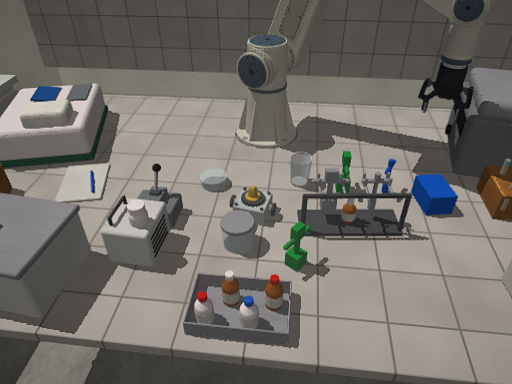

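View pics/top.png

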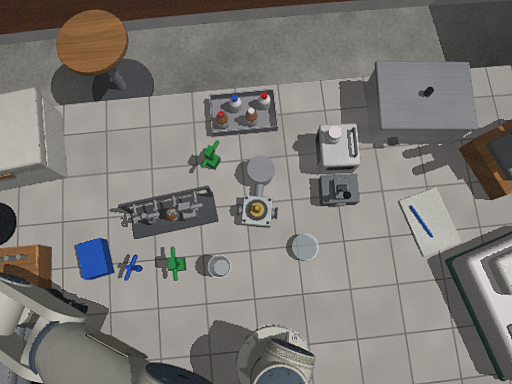

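The scene view shows the stand at about (350,210). Candidates:
- Grey key with the large block at scene (332,180), top (187,208). This is my choice.
- Thin bare key at scene (377,185), top (148,213).
- Green look-alikes at scene (346,170) and (297,245), top (175,262) and (210,156).
- Blue thin look-alike at scene (390,170), top (131,266).

The valve is at top (257,210) and the pump's lever ball at top (348,195). Next I'll measure from depth in both views and make one close crop.

```bash
cat > m.py <<'E'
from h import *
C={n:dict(np.load('last_%s.npz'%n)) for n in('scene','top')}
def blob(n,box,zlo,zhi):
    c=C[n];P=points(c);u0,v0,u1,v1=box;m=np.zeros(P.shape[:2],bool);m[v0:v1,u0:u1]=1
    m&=(P[...,2]>zlo)&(P[...,2]<zhi);Q=P[m];hull=cv2.minAreaRect(Q[:,:2].astype(np.float32)) if len(Q)>3 else None
    print(n,box,zlo,zhi,len(Q),Q.mean(0).round(4),Q[:,2].max().round(3),np.round(hull[0],4),np.round(hull[1],3),round(hull[2],1))
for n,B in(('top',[(165,190,205,228),(132,195,165,230)]),('scene',[(312,160,348,210),(360,165,392,212)])):
    for b in B:
        for z in((.12,.146),(.146,.162),(.162,.2)):
            try: blob(n,b,*z)
            except Exception as e: print('none',n,b,z)
for n,b,z in[('top',(115,180,222,242),(.008,.018)),('top',(235,192,285,230),(.045,.058)),('top',(235,192,285,230),(.061,.0665)),('top',(235,192,285,230),(.0665,.085)),('top',(235,192,285,230),(.09,.12)),
 ('scene',(230,180,275,220),(.09,.12)),('top',(240,150,280,192),(.075,.1)),('top',(315,120,362,175),(.11,.128)),('top',(315,170,362,210),(.05,.066)),('top',(335,180,355,205),(.14,.175)),('scene',(145,155,170,200),(.14,.175)),
 ('top',(205,250,235,280),(.08,.12)),('top',(288,230,322,262),(.02,.05)),('top',(160,245,190,282),(.08,.2))]:
    try: blob(n,b,*z)
    except Exception as e: print('none',n,b,z)
big=[cv2.resize(C['scene']['color'][150:240,295:425],None,fx=6,fy=6,interpolation=cv2.INTER_CUBIC)[:300],cv2.resize(C['top']['color'][180:240,120:280],None,fx=4.875,fy=4.875,interpolation=cv2.INTER_CUBIC)]
cv2.imwrite('pics/crop1.png',np.vstack([cv2.resize(i,(780,292)) for i in big]))
E
python3 m.py
```

```text
top (165, 190, 205, 228) 0.12 0.146 124 [0.5614 0.2464 0.1417] 0.146 [0.5434 0.2403] [0.076 0.113] 6.8
top (165, 190, 205, 228) 0.146 0.162 152 [0.5345 0.236  0.1533] 0.162 [0.543  0.2378] [0.076 0.111] 7.9
top (165, 190, 205, 228) 0.162 0.2 128 [0.5202 0.2328 0.183 ] 0.197 [0.5221 0.2336] [0.032 0.075] 7.4
top (132, 195, 165, 230) 0.12 0.146 134 [0.5482 0.3586 0.1423] 0.146 [0.5302 0.3496] [0.077 0.106] 7.2
top (132, 195, 165, 230) 0.146 0.162 157 [0.523  0.3581 0.1528] 0.162 [0.5291 0.352 ] [0.076 0.113] 6.6
top (132, 195, 165, 230) 0.162 0.2 58 [0.5063 0.3594 0.1721] 0.18 [0.5061 0.3607] [0.032 0.075] 7.1
scene (312, 160, 348, 210) 0.12 0.146 232 [0.5524 0.2328 0.1389] 0.146 [0.4853 0.2496] [0.091 0.241] 77.1
scene (312, 160, 348, 210) 0.146 0.162 223 [0.541  0.2262 0.1531] 0.162 [0.5481 0.2272] [0.075 0.104] 6.4
scene (312, 160, 348, 210) 0.162 0.2 210 [0.5286 0.2304 0.1786] 0.195 [0.5244 0.2303] [0.034 0.074] 7.5
scene (360, 165, 392, 212) 0.12 0.146 192 [0.5495 0.3554 0.1403] 0.146 [0.5403 0.3533] [0.064 0.095] 7.1
scene (360, 165, 392, 212) 0.146 0.162 209 [0.5255 0.3567 0.152
[... 928 characters left out ...]
7 -0.29    0.1191] 0.128 [ 0.6942 -0.2924] [0.132 0.147] 86.2
top (315, 170, 362, 210) 0.05 0.066 762 [ 0.557  -0.2811  0.0591] 0.066 [ 0.5616 -0.2854] [0.133 0.121] 84.3
top (335, 180, 355, 205) 0.14 0.175 54 [ 0.512  -0.281   0.1596] 0.166 [ 0.5127 -0.2817] [0.023 0.023] 80.7
scene (145, 155, 170, 200) 0.14 0.175 67 [ 0.5205 -0.2832  0.1575] 0.169 [ 0.5194 -0.2837] [0.02  0.024] 20.3
top (205, 250, 235, 280) 0.08 0.12 129 [0.334  0.1517 0.0961] 0.108 [0.333  0.1475] [0.075 0.073] 84.4
top (288, 230, 322, 262) 0.02 0.05 601 [ 0.371  -0.1445  0.0318] 0.039 [ 0.3711 -0.145 ] [0.089 0.092] 82.7
top (160, 245, 190, 282) 0.08 0.2 192 [0.3512 0.2878 0.1217] 0.145 [0.3547 0.2889] [0.109 0.023] 4.7
```

View pics/crop1.png

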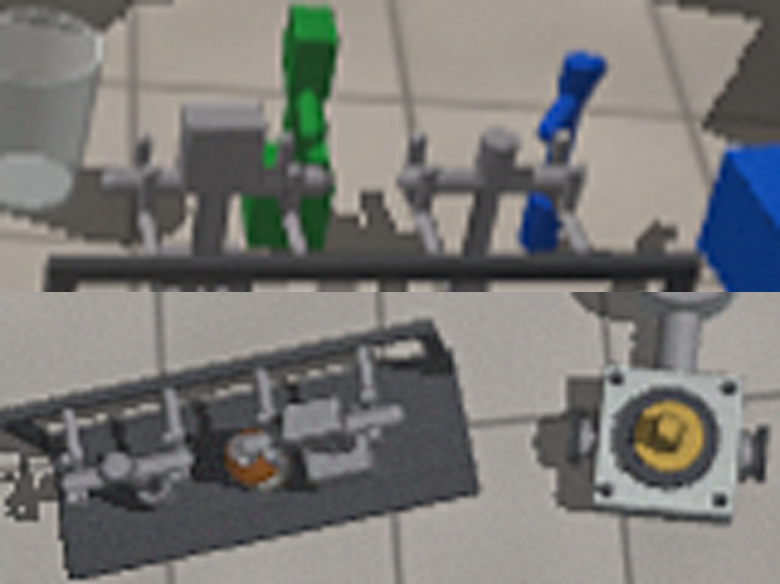

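The crop confirms the choice. The flat-topped block key is on the fork at y≈0.232 with its top at z≈0.19. The round-topped thin key, lower at z≈0.18, is on the fork at y≈0.36, and the vial sits between them. Next: tool geometry, reach, and wrist views of the stem.

```bash
cat >> h.py <<'E'
from scipy.spatial.transform import Rotation as Ro
def down(psi): # tool x at heading psi (deg), z down; fingers close along heading psi-90
    return (Ro.from_euler('z',psi,degrees=True)*Ro.from_euler('x',180,degrees=True)).as_rotvec()
E
python3 - <<'E'
from h import *
R=Ro.from_rotvec(monitor.get_tcp_rot()).as_matrix();p=np.array(monitor.get_eef_pos())
c=cam('wrist');V=np.linalg.inv(c['view'])
print('cam in tool',(R.T@(V[:3,3]-p)).round(3),(R.T@V[:3,:3]).round(3).tolist(),c['mtx'][0,0],c['k1'])
print('toolx heading',np.degrees(np.arctan2(R[1,0],R[0,0])),monitor.get_eef_pos())
for nm,P,L in(('key',(.523,.232,.153),(97.5,-82.5)),('stem',(.509,.0075,.22),range(-180,180,30)),('pump',(.47,-.28,.14),(-96,84,-6,174))):
    for s in L:
        q=kin.inverse_kinematics(P,down(s)); print(nm,s,None if q is None else np.round(q,2))
E
```

```text
cam in tool [ 0.07   0.    -0.144] [[-0.001, -0.961, -0.276], [1.0, -0.0, -0.002], [0.002, -0.276, 0.961]] 344.63155386267397 0.028733647146037412
toolx heading 154.5737086436075 [0.26820563 0.56412346 0.23071777]
key 97.5 [ 0.41  0.36  1.82 -0.    0.96  0.28]
key -82.5 [ 0.41  0.36  1.82 -0.    0.96 -2.86]
stem -180 [ 0.01  0.18  1.89  0.    1.07 -1.56]
stem -150 [ 0.01  0.18  1.89  0.    1.07 -2.08]
stem -120 [ 0.01  0.18  1.89  0.    1.07 -2.61]
stem -90 None
stem -60 [ 0.01  0.18  1.89 -0.    1.07  2.63]
stem -30 [ 0.01  0.18  1.89 -0.    1.07  2.11]
stem 0 [ 0.01  0.18  1.89 -0.    1.07  1.58]
stem 30 [ 0.01  0.18  1.89 -0.    1.07  1.06]
stem 60 [ 0.01  0.18  1.89 -0.    1.07  0.54]
stem 90 [ 0.01  0.18  1.89 -0.    1.07  0.01]
stem 120 [ 0.01  0.18  1.89  0.    1.07 -0.51]
stem 150 [ 0.01  0.18  1.89  0.    1.07 -1.04]
pump -96 [-0.54  0.34  1.88 -0.    0.92  2.71]
pump 84 [-0.54  0.34  1.88 -0.    0.92 -0.44]
pump -6 [-0.54  0.34  1.88 -0.    0.92  1.14]
pump 174 [-0.54  0.34  1.88  0.    0.92 -2.01]
```

Run:
```python
from h import *
im=[]
for i,s in enumerate((79,169)):
    env.move_ptp((.509,.0075,.25 if i==0 else .23),down(s)); env.wait(.15)
    c=cam('wrist'); np.savez('stem%d.npz'%i,**{k:np.asarray(v) for k,v in c.items()}); im.append(c['color'])
for i,(s,z) in enumerate(((187,.30),(97.5,.28))):
    env.move_ptp((.523,.232,z),down(s)); env.wait(.15)
    c=cam('wrist'); np.savez('key%d.npz'%i,**{k:np.asarray(v) for k,v in c.items()}); im.append(c['color'])
cv2.imwrite('pics/w1.png',cv2.resize(np.vstack([np.hstack(im[:2]),np.hstack(im[2:])]),(800,600),interpolation=cv2.INTER_AREA)); print(monitor.get_clock(),monitor.get_eef_pos())
```

```text
6.85 [0.52303771 0.23198959 0.28007889]
```

View pics/w1.png

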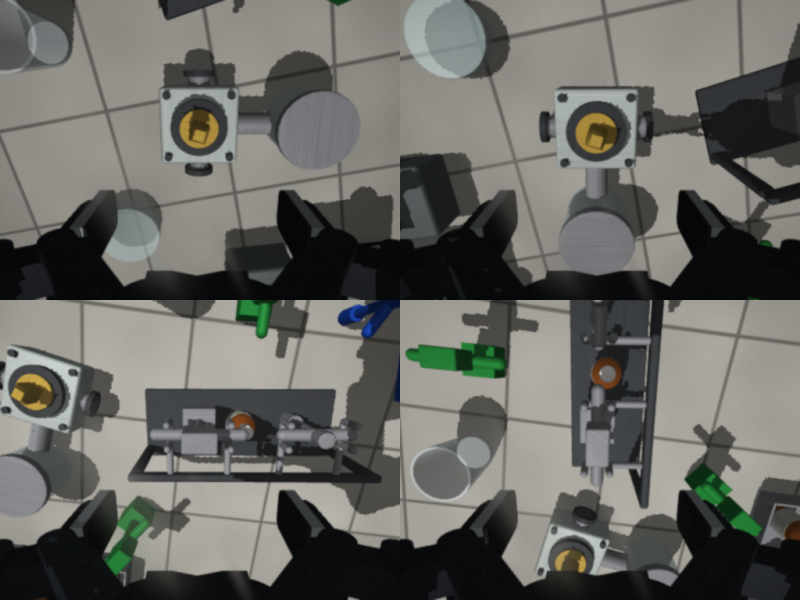

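Wrist views: the stem sits inside the brass disc at panel pixels (200,125) and (598,133). The key's flat grip block is at (200,428) and (597,447). Next I'll measure both from the two places each.

```bash
cat > m2.py <<'E'
from h import *
def ld(n): return dict(np.load(n+'.npz'))
def cc(m):
    n,l,s,_=cv2.connectedComponentsWithStats(m.astype(np.uint8)); return l==1+np.argmax(s[1:,4])
def tri(cs,uvs):
    A=np.zeros((3,3));b=np.zeros(3)
    for c,uv in zip(cs,uvs):
        o,d=ray(c,uv);d=d/np.linalg.norm(d);M=np.eye(3)-np.outer(d,d);A+=M;b+=M@o
    return np.linalg.solve(A,b)
crops=[];cs=[];uv=[]
for n in('stem0','stem1'):
    c=ld(n);P=points(c);cs.append(c)
    near=np.hypot(P[...,0]-.509,P[...,1]-.0075)<.045
    for lo,hi in((.0985,.107),(.09,.107),(.074,.107)):
        m=near&(P[...,2]>lo)&(P[...,2]<hi);Q=P[m]
        r=cv2.minAreaRect(Q[:,:2].astype(np.float32)); print(n,lo,m.sum(),Q.mean(0).round(4),np.round(r[0],4),np.round(r[1],3),round(r[2],1))
        if lo==.0985:
            m0=m; uv.append(np.argwhere(m)[:,::-1].mean(0))
    hsv=cv2.cvtColor(c['color'],cv2.COLOR_BGR2HSV)
    br=cc(near&(hsv[...,1]>110)&(hsv[...,2]>35)); h=cv2.convexHull(np.argwhere(br)[:,::-1].astype(np.int32))[:,0]
    W=onplane(c,h,.068); (x,y),rad=cv2.minEnclosingCircle(W[:,:2].astype(np.float32)); print('disc',x,y,rad)
    dk=near&(P[...,2]>.061)&(P[...,2]<.0665); h=cv2.convexHull(np.argwhere(dk)[:,::-1].astype(np.int32))[:,0]
    W=onplane(c,h,.064);e=cv2.fitEllipse(W[:,:2].astype(np.float32)*1000);print('collar',np.round(e,1) if 0 else e)
    u,v=proj(c,(.509,.0075,.085)).astype(int); crops.append(cv2.resize(c['color'][v-32:v+32,u-42:u+42],None,fx=6,fy=6,interpolation=cv2.INTER_CUBIC))
print('tri stem top',tri(cs,uv).round(4))
cs=[];uv=[]
for n in('key0','key1'):
    c=ld(n);P=points(c);cs.append(c)
    near=np.hypot(P[...,0]-.523,P[...,1]-.232)<.035
    m=cc(near&(P[...,2]>.183)&(P[...,2]<.2));Q=P[m]
    r=cv2.minAreaRect(np.argwhere(m)[:,::-1].astype(np.float32)); B=onplane(c,cv2.boxPoints(r),np.median(Q[:,2]))
    e=np.diff(np.vstack([B,B[:1]]),axis=0); k=np.argmax(np.linalg.norm(e,axis=1)); uv.append(r[0])
    print(n,m.sum(),'z',np.median(Q[:,2]).round(4),'ctr',B.mean(0).round(4),'len',np.linalg.norm(e,axis=1).round(4),'dir',np.degrees(np.arctan2(e[k,1],e[k,0])).round(1)%180)
print('tri key top',tri(cs,uv).round(4))
cv2.imwrite('pics/stemc.png',cv2.resize(np.hstack(crops),(800,305)))
E
python3 m2.py
```

```text
stem0 0.0985 366 [0.5111 0.0071 0.1023] [0.5111 0.0065] [0.018 0.018] 62.5
stem0 0.09 519 [0.5115 0.008  0.1005] [0.5111 0.0064] [0.02 0.02] 62.3
stem0 0.074 605 [0.5117 0.0089 0.0979] [0.5111 0.0064] [0.02 0.02] 62.0
disc 0.5112168788909912 0.005920369178056717 0.024826765060424805
collar ((510.9517822265625, 6.03108024597168), (71.82613372802734, 72.40510559082031), 163.09327697753906)
stem1 0.0985 411 [0.5101 0.0057 0.1022] [0.5109 0.0058] [0.018 0.017] 62.3
stem1 0.09 584 [0.5093 0.0061 0.1004] [0.511  0.0057] [0.02 0.02] 61.5
stem1 0.074 683 [0.5084 0.0064 0.0977] [0.511  0.0056] [0.02 0.02] 61.7
disc 0.5116114020347595 0.006069243419915438 0.02481185458600521
collar ((511.2478332519531, 5.5540266036987305), (71.79434204101562, 72.40178680419922), 70.68842315673828)
tri stem top [0.5111 0.0057 0.0975]
key0 1390 z 0.191 ctr [0.5223 0.232  0.191 ] len [0.0228 0.0353 0.0228 0.0361] dir 96.9
key1 1527 z 0.1912 ctr [0.5231 0.2344 0.1912] len [0.0207 0.0367 0.0216 0.0367] dir 96.8
tri key top [0.5236 0.2325 0.1842]
```

View pics/stemc.png

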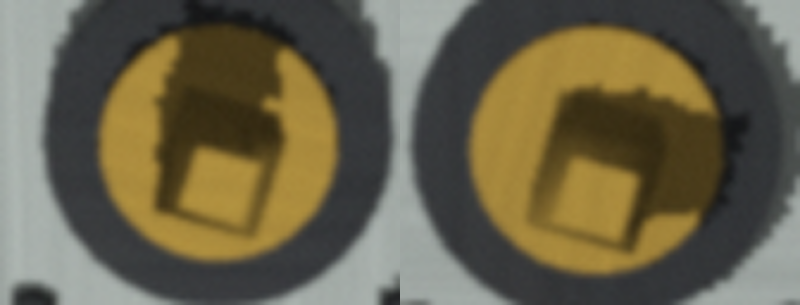

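Both views agree, so I'll use these values:
- **Stem:** (0.511, 0.006), faces at 62°/−28°, which is about 0.29 rad open already.
- **Key:** (0.5227, 0.2333), yaw 6.85°, top at z 0.191.

Now grasp and lift.

Run:
```python
from h import *
r=down(96.85);k=np.array([.5227,.2332,0])
env.move_ptp(k+[0,0,.24],r); env.line_to(k+[0,0,.156],rate=.12); f0=np.array(monitor.get_force())
claw.grab(); print('open',monitor.get_opening(),'ff',monitor.get_finger_force(),np.round(np.array(monitor.get_force())-f0,1),monitor.get_clock())
env.line_to(k+[0,0,.20],rate=.08); env.line_to(k+[0,0,.28],rate=.15)
print('open',monitor.get_opening(),'F',np.round(monitor.get_force(),2),'M',np.round(monitor.get_moment(),2))
env.move_ptp((.511,.006,.28),down(62)); env.wait(.1)
print(np.round(monitor.get_eef_pos(),4),np.round(monitor.get_force(),2),monitor.get_clock())
im=[cam(n)['color'] for n in('wrist','scene','top')]
a=cv2.resize(im[1][130:220,200:320],(400,300),interpolation=cv2.INTER_CUBIC);b=cv2.resize(im[2][170:245,110:290],(400,300));
cv2.imwrite('pics/held.png',np.vstack([np.hstack([cv2.resize(im[0],(400,300)),a]),np.hstack([b,b*0])]))
```

```text
open 0.24956598310636482 ff 60.39864778518677 [-0.6 -0.2  2.4] 8.5833
open 0.24939491966269123 F [ 0.35  0.06 -3.26] M [-0.    0.01  0.03]
[0.5113 0.0073 0.2798] [ 0.17 -0.26 -3.11] 10.975
```

View pics/held.png

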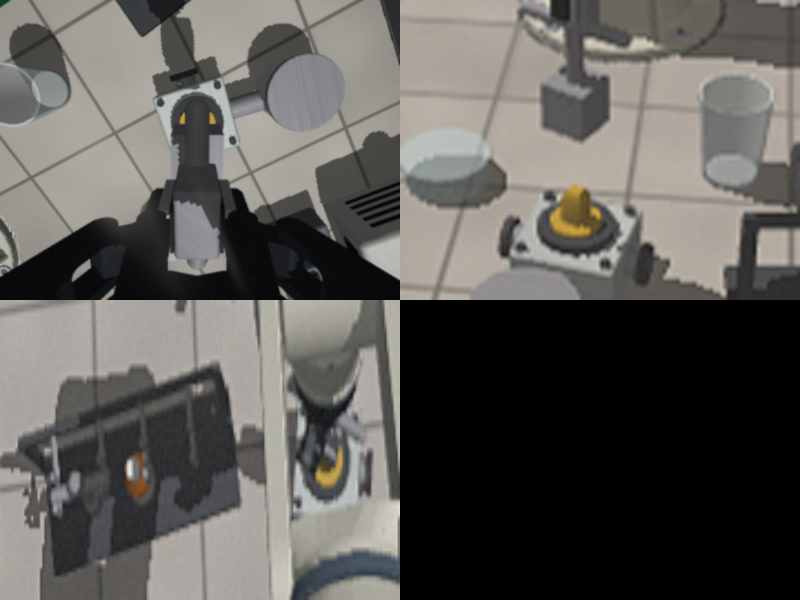

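The key is held upright above the stem: socket at (575,105) in the scene crop, stem at (577,210). The thin key still hangs and the vial stands. Next I'll check the key's offset in the hand and the settling.

Run:
```python
from h import *
env.wait(.2); p=np.array(monitor.get_eef_pos()); R=Ro.from_rotvec(monitor.get_tcp_rot()).as_matrix()
print(p.round(4),np.degrees(np.arctan2(R[1,0],R[0,0])),R[2].round(4))
c=cam('wrist');T=(points(c)-p)@R
g=(abs(T[...,1])<.03)&(abs(T[...,0])<.06)
n,l,s,ce=cv2.connectedComponentsWithStats((g&(abs(T[...,2]+.036)<.004)&(c['color'].min(-1)>80)).astype(np.uint8))
i=1+np.argmax(s[1:,4]);rc=cv2.minAreaRect(T[l==i][:,:2].astype(np.float32));print('block top',s[i],T[l==i].mean(0).round(4),np.round(rc[0],4),np.round(rc[1],4),rc[2])
# socket in scene camera: front edges
c=cam('scene');P=points(c);T=(P-p)@R
m=(abs(T[...,0])<.045)&(abs(T[...,1])<.045)&(T[...,2]>.064)&(T[...,2]<.11);Q=T[m]
print('socket',m.sum(),Q.min(0).round(4),Q.max(0).round(4));h=cv2.minAreaRect(Q[:,:2].astype(np.float32));print(np.round(h[0],4),np.round(h[1],4),h[2])
print(Q[(Q[:,2]<.07)].mean(0).round(4))
```

```text
[0.5111 0.0064 0.28  ] 62.05081305151092 [ 0.e+00 -1.e-04 -1.e+00]
block top [ 223  257   59   75 3599] [-0.0033 -0.0008 -0.035 ] [-0.0021  0.0004] [0.032  0.0218] 0.546938955783844
socket 241 [-0.0243 -0.0175  0.0641] [0.0217 0.026  0.106 ]
[0.0062 0.0126] [0.0309 0.0559] 48.052860260009766
[0.0054 0.0141 0.0672]
```

Run:
```python
from h import *
s=np.array([.511,.006,0]); env.line_to(s+[0,0,.215],rate=.15); env.wait(.25)
f0=np.array(monitor.get_force());print(np.round(monitor.get_eef_pos(),4),f0.round(2))
for z in (.205,.2,.195,.19,.186,.182,.179,.177,.1755,.174,.173,.172):
    env.line_to(s+[0,0,z],rate=.05); env.wait(.03); f=np.array(monitor.get_force())-f0
    print(z,np.round(monitor.get_eef_pos(),4),f.round(1),np.round(monitor.get_moment(),2))
    if f[2]>12 or np.hypot(*f[:2])>12: break
print(monitor.get_clock())
```

```text
[0.5116 0.006  0.216 ] [-0.15 -0.3  -4.21]
0.205 [0.5108 0.006  0.2047] [-0.3  1.1 -0.1] [-0.02  0.01 -0.  ]
0.2 [0.5108 0.006  0.1998] [ 0.2 -0.  -0.6] [ 0.03 -0.02 -0.  ]
0.195 [0.5108 0.006  0.1948] [-0.3  0.5 -0.6] [0.05 0.05 0.04]
0.19 [0.5108 0.006  0.1897] [0.9 0.4 0.5] [ 0.02 -0.01 -0.01]
0.186 [0.5109 0.006  0.1859] [0.1 0.4 0.3] [-0.02 -0.04 -0.04]
0.182 [0.5109 0.006  0.1818] [-1.5 -0.7  0.7] [-0.01 -0.02 -0.02]
0.179 [0.5109 0.006  0.1789] [-0.9  0.9  0.6] [ 0.01  0.04 -0.01]
0.177 [0.511  0.006  0.1769] [0.5 0.6 0. ] [-0.04  0.01 -0.02]
0.1755 [0.511  0.006  0.1754] [0.2 1.  0. ] [ 0.01 -0.02  0.01]
0.174 [0.5115 0.006  0.1746] [0.1 0.  9. ] [ 0.11  0.29 -0.01]
0.173 [0.5117 0.006  0.1745] [-3.  -0.4 19.7] [0.06 1.05 0.04]
15.475
```

Seated without any side force at TCP z ≈ 0.1745, against 0.174 expected. Now turn clockwise, watching the moment.

Run:
```python
from h import *
env.line_to((.511,.006,.1745),rate=.05); env.wait(.1); print(np.round(monitor.get_force(),1),np.round(monitor.get_moment(),2))
q=np.array(monitor.get_q()); q=np.array(kin.inverse_kinematics((.511,.006,.1745),down(62)));a0=q[5];print(a0)
for a in list(np.arange(.2,1.01,.2))+list(np.arange(1.05,1.5,.05)):
    t=q.copy();t[5]=a0+a;env.movej(t);env.wait(.05); M=np.array(monitor.get_moment());F=np.array(monitor.get_force());qa=monitor.get_q()[5]-a0
    print(round(a,2),round(qa,3),F.round(1),M.round(2))
    if abs(M[2])>.8 or np.linalg.norm(F)>50: break
print(monitor.get_clock(),np.round(monitor.get_eef_pos(),4),monitor.get_opening())
```

```text
[-1.2  0.   3.4] [-0.01  0.19  0.01]
0.4974981113499597
0.2 0.196 [-0.7  2.1  3.9] [ 0.36  0.07 -0.05]
0.4 0.394 [0.4 2.3 4.3] [ 0.56 -0.06 -0.03]
0.6 0.593 [1.9 2.2 4.1] [ 0.55 -0.1  -0.01]
0.8 0.793 [2.5 1.7 5.2] [ 0.56 -0.26  0.01]
1.0 0.993 [1.7 1.2 5.3] [ 0.42 -0.31 -0.01]
1.05 1.045 [1.3 1.4 5.5] [ 0.39 -0.31 -0.02]
1.1 1.095 [1.8 1.2 4.7] [ 0.44 -0.29 -0.08]
1.15 1.145 [1.9 0.7 5.3] [ 0.38 -0.29 -0.05]
1.2 1.195 [1.8 0.7 4.7] [ 0.34 -0.33 -0.08]
1.25 1.245 [1.2 1.7 5.2] [ 0.35 -0.31 -0.07]
1.3 1.295 [1.7 0.7 5.5] [ 0.33 -0.35 -0.04]
1.35 1.346 [2.9 1.8 4.6] [ 0.5  -0.63  0.2 ]
1.4 1.397 [2.9 1.5 4.8] [ 0.47 -0.79  1.09]
20.0167 [0.5113 0.006  0.1746] 0.2504140135632163
```

A firm stop came at about 1.35 rad of key turn (1.16 plus play). Now unload slightly, release, rise and look.

Run:
```python
from h import *
q=np.array(kin.inverse_kinematics((.511,.006,.1745),down(62)));q[5]=.4975+1.37;env.movej(q);env.wait(.1);print(np.round(monitor.get_moment(),2),np.round(monitor.get_force(),1))
claw.let_go(); print(np.round(monitor.get_force(),1),monitor.get_opening())
p=np.array(monitor.get_eef_pos()); env.line_to((.511,.006,.30),rate=.15); env.wait(.15)
c=cam('wrist');P=points(c);near=np.hypot(P[...,0]-.511,P[...,1]-.006)<.07
m=near&(P[...,2]>.19)&(P[...,2]<.23);Q=P[m];r=cv2.minAreaRect(Q[:,:2].astype(np.float32));print('top',m.sum(),np.median(Q[:,2]),np.round(r[0],4),np.round(r[1],4),r[2])
m=near&(P[...,2]>.155)&(P[...,2]<.18);Q=P[m];r=cv2.minAreaRect(Q[:,:2].astype(np.float32));print('bar',m.sum(),np.round(r[0],4),np.round(r[1],4),r[2])
s=cam('scene')['color'];cv2.imwrite('pics/set.png',np.hstack([cv2.resize(c['color'],(400,300)),cv2.resize(s[130:220,200:320],(400,300),interpolation=cv2.INTER_CUBIC)]));print(monitor.get_clock())
```

```text
[ 0.53 -0.83  0.46] [3.3 2.4 4.9]
[-0.3  0.6  0.3] 1.005132750059299
top 1633 0.2092904589665061 [0.5122 0.0063] [0.0219 0.0359] 74.28260040283203
bar 1236 [0.5121 0.005 ] [0.0213 0.1082] 78.48145294189453
22.2417
```

View pics/set.png

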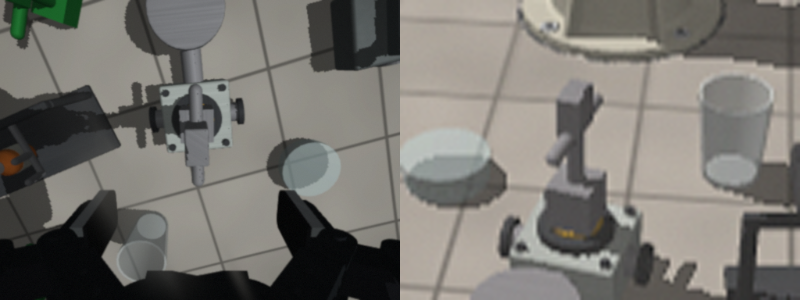

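The key stands fully down: top z 0.209 against 0.208 nominal, crossbar turned, and the dish and beaker untouched. Next is the switch: locate the ball from the wrist, then push it.

Run:
```python
from h import *
env.move_ptp((.515,-.283,.29),down(-4.5)); env.wait(.15)
c=cam('wrist');P=points(c)
near=np.hypot(P[...,0]-.515,P[...,1]+.283)<.04
m=near&(P[...,2]>.15)&(P[...,2]<.18);Q=P[m];(b,r)=cv2.minEnclosingCircle(Q[:,:2].astype(np.float32));A=np.c_[2*Q,np.ones(len(Q))];s=np.linalg.lstsq(A,(Q**2).sum(1),rcond=None)[0]
print('ball',m.sum(),b,r,'sphere',s[:3].round(4),np.sqrt(s[3]+(s[:3]**2).sum()))
m=(P[...,2]>.055)&(P[...,2]<.064)&(abs(P[...,0]-.56)<.09)&(abs(P[...,1]+.285)<.1);r=cv2.minAreaRect(P[m][:,:2].astype(np.float32));print('box',m.sum(),r)
m=(P[...,2]>.116)&(P[...,2]<.124)&(abs(P[...,1]+.285)<.1);r=cv2.minAreaRect(P[m][:,:2].astype(np.float32)) if m.sum()>9 else 0;print('case',m.sum(),r)
cv2.imwrite('pics/ball.png',c['color'])
claw.grab();print(monitor.get_clock(),monitor.get_opening())
```

```text
ball 741 (0.515621542930603, -0.28303784132003784) 0.012950558215379715 sphere [ 0.5153 -0.2831  0.1542] 0.012598984487572792
box 7936 ((0.5661740303039551, -0.2866297960281372), (0.13095153868198395, 0.11849220097064972), 86.79400634765625)
case 6083 ((0.5942256450653076, -0.28751692175865173), (0.12818101048469543, 0.1196303516626358), 85.7779769897461)
24.325 0.0008771497736179695
```

View pics/ball.png

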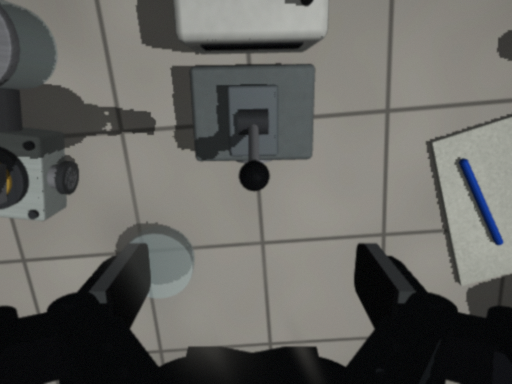

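The wrist picture shows the black ball at (254,175), its rod leading up to the switch housing at (253,115), and the dish clear at (160,265). The ball centre is (0.5155, −0.283, 0.153). Now push along the pump's +x.

Run:
```python
from h import *
b=np.array([.5155,-.283,0]);d=np.array([np.cos(np.radians(-4)),np.sin(np.radians(-4)),0])
env.line_to(b-d*.052+[0,0,.2],rate=.2);env.line_to(b-d*.052+[0,0,.142],rate=.15);env.wait(.15)
f0=np.array(monitor.get_force())
for t in list(np.arange(-.03,.04,.01))+list(np.arange(.04,.062,.003)):
    env.line_to(b+d*t+[0,0,.142],rate=.06);env.wait(.03);f=np.array(monitor.get_force())-f0;print(round(t,3),f.round(1),round((np.array(monitor.get_eef_pos())-b)@d,4))
    if np.linalg.norm(f)>25: break
p=np.array(monitor.get_eef_pos());env.line_to(p-d*.05,rate=.15);env.line_to(p-d*.05+[0,0,.16],rate=.2);env.wait(.1)
for n in('scene','top'):
    c=cam(n);P=points(c);m=(abs(P[...,0]-.555)<.07)&(abs(P[...,1]+.285)<.03)&(P[...,2]>.145)&(P[...,2]<.178)&(c['color'].max(-1)<60);Q=P[m];print(n,len(Q),Q.mean(0).round(4))
s=dict(np.load('last_scene.npz'))['color'];t=dict(np.load('last_top.npz'))['color']
cv2.imwrite('pics/end.png',np.hstack([cv2.resize(s[130:280,90:440],(800,343)),])); print(monitor.get_clock())
```

```text
-0.03 [ 0.  -0.5 -0.1] -0.0301
-0.02 [-0.5 -0.4  0.3] -0.0197
-0.01 [-1.  -0.6 -0.3] -0.0096
0.0 [ 0.2 -1.3  0.1] 0.0003
0.01 [-0.1 -0.3 -0.2] 0.0103
0.02 [-0.2 -1.1 -1.2] 0.0203
0.03 [-1.1 -1.  -0.3] 0.0303
0.04 [-1.  -1.2  0.1] 0.0403
0.04 [ 0.4  0.2 -0.6] 0.0399
0.043 [-0.1 -1.4 -0.5] 0.0431
0.046 [-0.9 -0.6 -0.1] 0.0462
0.049 [-0.2 -0.4 -0.3] 0.0492
0.052 [-0.3 -0.4 -0.1] 0.052
0.055 [-11.5  -0.8   5.1] 0.0525
0.058 [-22.2   0.2  12.2] 0.0528
scene 54 [ 0.5978 -0.286   0.1599]
top 22 [ 0.5937 -0.2846  0.1601]
32.325
```

View pics/end.png

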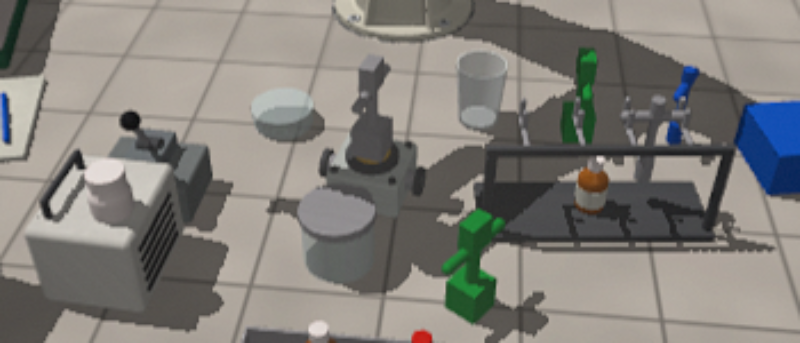

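The end view shows the switch ball over at its far end: (128,120) in the crop, x≈0.594 against 0.592 expected, with a hard stop felt. The key stands on the stem at (372,110), the thin key still hangs, and the vial, jar, beaker and dish are all in place.

```bash
python3 -c "
from h import *
print(ticket.hand_in())"
```

```text
the job is handed in; nothing more can be done
None
```

The job is handed in at about 32 s: the key stands fully down on the stem turned clockwise to its stop, the switch lever is at its far end, and the thin key, vial, jar, beaker and dish were left undisturbed.

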